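# Turn the bar's lazy Susan until the steel cup is at the front marker

## Task

Turn the lazy Susan on the bar by pushing its rim posts with the fingertips until the steel cup stands in line with the red front marker, between the marker and the middle of the tray, and leave it at rest there. Push gently and grip nothing; do not touch the things standing on the tray, and keep them standing in their places. Leave the two wine bottles behind it alone.

Things in the scene. Friction and masses are not known exactly. Their poses are not given: they have to be found in the camera images.
- foot: Fixed foot of a lazy Susan (turning tray). Origin: on the worktop, on the turning axis, z up. Its -x axis points to the front marker: a red button 24 mm across on a brass tab (10 mm high) that sticks out from under the tray; button centre 193 mm and tab end 210 mm from the axis. It stays put in a run, but its place and direction differ each time.
- tray: Turning tray: dark wooden disc 314 mm across with a cork inlay, top 32 mm and underside 15 mm above the worktop. Origin on the turning axis at worktop height; the frame turns with it, z up. Six finger posts stand on its rim. Turns either way, takes 1 to 2 N at a post and stops almost at once when let go. The cup stands on its -x side: it is right when its x axis lies along the foot's.
- jigger_cup: The steel cup: a brushed metal measuring cup with a strap handle, 58 mm in diameter, 92 mm high, loose on the tray. Origin: on its underside, 10.5 mm from the axis of its round body; the handle points to its own -y (reaching 40 mm from the origin), roughly to the middle of the tray.
- cup_axis (a point): The centre of the round body of the steel cup, on its underside (32 mm above the worktop). It lies about 62 mm from the turning axis.
- cup_place (a point): The spot on the tray where the cup's round body stands, 62 mm from the turning axis; it turns with the tray.
- votive: Low round pink votive glass, 74 mm across, 43 mm high, loose on the tray about 62 mm from the axis. Origin: centre of its underside.
- tealight: Tealight in its aluminium cup with a flame, 40 mm across, 44 mm high with the flame, loose on the tray about 62 mm from the axis. Origin: centre of its underside.
- matchbox: Red matchbox lying flat, 36 x 54 x 15 mm, loose on the tray about 62 mm from the axis. Origin: centre of its underside.
- bottle_left: Half-bottle of red wine, 58 mm across, 235 mm high, loose on the worktop behind the tray on the left. Origin: centre of its underside.
- bottle_right: Half-bottle of red wine, 58 mm across, 235 mm high, loose on the worktop behind the tray on the right. Origin: centre of its underside.
- post_top (a point): Top centre of one aluminium finger post, 103 mm above the worktop, at 30 degrees from the tray's x axis (counter-clockwise from above). All six are alike, 60 degrees apart, upright, centres 145 mm from the axis, 12 to 13 mm in diameter (16 mm near the top, 18 mm at the foot).
Things that resemble listed ones, but are neither listed nor needed, are in the scene too. What is shaped like the matchbox but pink is not meant.

How it is judged:
By the outcome, as a careful person would: the job done as asked, in the order asked, and still so for the second after the job is handed in, with the robot touching nothing.
It also fails if it takes over 64 s, if anything falls off the work surface, if the arm or the gripper's body presses on something with over 40 N, if the wrist force passes 120 N, or if a joint passes its speed limit or range.

## Robot

A 6-joint arm with a two-finger parallel gripper is mounted at the origin on a cart in front of the work surface, level with it; the furniture and walls round the work are solid. World frame = base frame: x ahead of the robot, y to its left, z up, the work surface at z = 0. Lengths are in m, angles in degrees, forces in N, time in s.
With the tool pointing down it reaches from about 0.25 to 0.725 m from the base axis. Payload 9.7 kg.
Tool frame: the origin (TCP) lies at the very end of the fingers, on their centre line; the grasp point (between the pads) lies 19 mm behind it; z points along the fingers, y is the line along which they close (so a half turn about z gives the same grasp; the last joint's range is limited). The gripper opens to 85 mm and grips with 20 to 120 N. Pads are 22 mm wide; open, the fingers measure 114 mm over their backs; the gripper's body (76 mm by 85 mm) begins 54 mm behind the grasp point. The pads swing forward as they close: fully open they stand 13 mm farther back than shut.
Start: joints at [75.459, 4.979, 10.078, 95.1, 0, 90], TCP at [0.138, 0.532, 0.231] pointing down, gripper open.
Joint ranges: [-179.16, 179.16], [-48.56, 103.87], [-65.8, 70.77], [-126.05, 130.52], [-82.76, 87.17], [-180, 180]. Speed limits (degrees/s): [127.2, 127.2, 147.25, 180, 180, 180].

## Interface

Orientations are given as a 3x3 rotation matrix whose columns are the frame's x, y, z axes.
In Python, from plant import robot, viewer, order gives the robot as it stands.
- The arm moves only by the tool arm_command, never from a script. Its argument "motion" is a list of rows, each a list of 3 entries, a list of its own where there are three numbers: the shift along the tool's x, y, z in units of 25 cm (1.0 is 25 cm), then the turn, a rotation vector about the tool's x, y, z in units of 1.5 rad (1.0 is 1.5 rad), then the closure, from 0 (fully open) to 1 (shut). A call has 1 to 20 rows; each row is the pose to reach, as a shift and turn from the pose commanded when the call began, along the tool's axes at that moment; what a row does not reach only later rows make up. A row lasts 1/10 s, in which the tool goes at most 50 mm and 8.59 degrees, less where a joint would pass 70% of its speed; a pose out of reach is approached as far as the arm can. A call with a number of a shift or a turn outside -1 to 1 is refused whole. A call with a gripper value outside its range is refused whole. The fingers move at their own pace and stop on an object; the grip force is fixed at half the most. Time passes only in rows, so rows that repeat a pose let the fingers close. It gives the time, the measured TCP pose, the force, the opening and the grip force at its end, in the units of the state.
- robot.read_state(): the state, without advancing time (a new reading comes with each control period).
- viewer.read_camera(name): name is "side" or "top" or "wrist"; returns a dict with "pixels" (400x640x3 uint8, red, green, blue), "camera_matrix" (3x3 intrinsics, pixels), "R" (3x3) and "t" (3): a world point X has camera coordinates R X + t. Camera axes: x right, y down, z forward; pixel columns grow to the right and rows downward; lengths in m; the calibration is good to about 2 mm. A picture is of the moment at which its call begins. There is no depth.
- order.job_done(): hands the job in; it is judged then, once.
The state is a dict: "t": time; "q": joint angles; "qvel": joint speeds; "effort": joint torques, N m; "tcp_pos": TCP position; "eef_rot": TCP orientation; "wrist_force": force on the tool from outside, world axes, zero at the start; "ft_torque": the same for the moment, N m; "finger_gap": opening from 0.0 (shut) to 1.0 (fully open); "grip_force": force on a finger pad.
Only numpy, scipy, OpenCV 4.12 (cv2) and the standard library are available. Lean on these libraries where they do the work, as an engineer would, in place of code of your own. Each camera call takes 0.05 s, during which the arm holds its last target. There are 200 camera calls.

## Working session

There is one attempt and no reset: what is moved stays moved. The work goes in short steps, Python scripts to look and compute and a tool call to move; the robot and the scene stay as the last step left them, time stands still between calls to the robot, and variables do not carry over. Pictures are saved under pics/ and viewed, at most 10 in all, crops included, and the job is handed in when it is done.

Besides the shell and the picture viewer there is one more tool, called after "Request:" as name(argument=value, ...), one argument or row to a line, values as JSON. arm_command: Moves the arm, as the interface text tells. Shifts and turns lie within -1 to 1; 1 stands for 25 cm of shift or 1.5 rad of turn. Its arguments: {"type":"object","properties":{"motion":{"type":"array"}},"required":["motion"]}

```bash
ls; mkdir -p pics; cat > h.py <<'E'
import numpy as np, cv2
from plant import robot, viewer, order
def cam(n,save=None):
    d=viewer.read_camera(n)
    for k in("camera_matrix","R","t"): d[k]=np.array(d[k])
    if save: cv2.imwrite("pics/"+save,np.ascontiguousarray(np.array(d["pixels"])[:,:,::-1]))
    return d
def ray(d,u,v,z):
    c=-d["R"].T@d["t"]; r=d["R"].T@np.linalg.inv(d["camera_matrix"])@np.array([u,v,1.])
    return c+r*(z-c[2])/r[2]
def proj(d,X):
    p=d["camera_matrix"]@(d["R"]@np.array(X)+d["t"]); return p[:2]/p[2]
E
python3 - <<'E'
from h import *
for n in("top","side"):
    d=cam(n,n+"0.png"); np.savez(n+"0.npz",**d); print(n,-d["R"].T@d["t"])
s=robot.read_state(); print(s["t"],s["tcp_pos"],s["eef_rot"],s["finger_gap"])
E
```

```text
pics
top [0.34244652 0.01680343 1.22867076]
side [0.28219689 1.03190493 0.81033692]
0.1 [0.13804064 0.53218248 0.23067637] [[-9.67969692e-01  2.51066888e-01 -3.05292493e-04]
 [ 2.51067074e-01  9.67969005e-01 -1.15290956e-03]
 [ 6.05625504e-06 -1.19263041e-03 -9.99999289e-01]] 0.9985741115254505
```

View pics/top0.png

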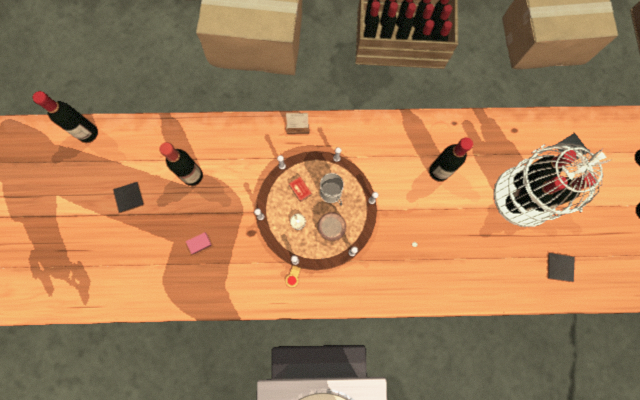

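View pics/side0.png

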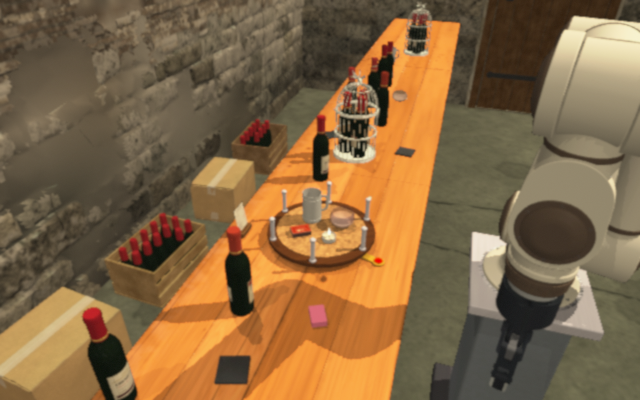

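The top view shows the tray at about (317,210), the cup at (331,187), the red marker at (292,280), and posts around the rim. The bottles stand at about (192,180) and (437,172). The side view agrees: cup (312,205), marker (378,261).

```bash
python3 - <<'E'
from h import *
d=dict(np.load("top0.npz")); im=d["pixels"]; hsv=cv2.cvtColor(im,cv2.COLOR_RGB2HSV)
def blob(d,m,box,name,z):
    k=np.zeros(m.shape,np.uint8); x0,y0,x1,y1=box; k[y0:y1,x0:x1]=m[y0:y1,x0:x1]
    n,l,s,c=cv2.connectedComponentsWithStats(k.astype(np.uint8)); 
    for i in range(1,n):
        if s[i,4]>=8: print(name,c[i].round(1),s[i,4],ray(d,*c[i],z).round(4))
red=((hsv[...,0]<5)|(hsv[...,0]>174))&(hsv[...,1]>190)&(hsv[...,2]>120)
blob(d,red,(280,270,305,290),"marker",.01)
grey=(hsv[...,1]<60)&(hsv[...,2]>150)
blob(d,grey,(245,140,390,275),"grey",.103)
# tray rim: dark wood radial edge
for (u,v) in [(317,210),(331,187),(192,180),(437,172),(320,320),(320,110)]: print((u,v),ray(d,u,v,.032).round(3))
cv2.imwrite("pics/topc.png",cv2.resize(np.ascontiguousarray(im[140:295,240:395,::-1]),(600,600),interpolation=cv2.INTER_CUBIC))
E
```

```text
marker [289.4 280.2] 12 [0.3921 0.0757 0.01  ]
marker [293.4 280.2] 8 [0.3917 0.0656 0.01  ]
grey [337.5 154. ] 47 [ 0.6954 -0.05    0.103 ]
grey [281.2 162.3] 55 [0.6763 0.0895 0.103 ]
grey [327.8 176.7] 54 [ 0.6378 -0.0247  0.103 ]
grey [332.1 196.8] 86 [ 0.5873 -0.034   0.103 ]
grey [373.6 197.4] 46 [ 0.584  -0.1351  0.103 ]
grey [258.9 214.1] 59 [0.5473 0.1436 0.103 ]
grey [297.  220.5] 113 [0.5301 0.052  0.103 ]
grey [353. 251.] 45 [ 0.4543 -0.0807  0.103 ]
grey [294.3 259.6] 46 [0.4364 0.0594 0.103 ]
(317, 210) [0.569 0.002 0.032]
(331, 187) [ 0.629 -0.035  0.032]
(192, 180) [0.653 0.326 0.032]
(437, 172) [ 0.665 -0.314  0.032]
(320, 320) [0.293 0.    0.032]
(320, 110) [ 0.841 -0.011  0.032]
```

View pics/topc.png

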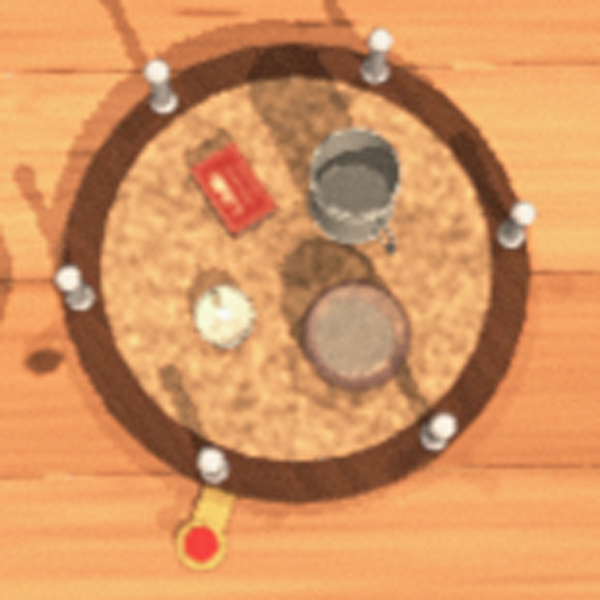

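```bash
cat >> h.py <<'E'
def posts(d,center=(316,207)):
    im=d["pixels"]; return im
def fit(P):
    # hexagon fit: centre, angle phi (mod 60), radius .145
    from scipy.optimize import least_squares
    P=np.array(P)[:,:2]
    def f(p):
        a=np.arctan2(P[:,1]-p[1],P[:,0]-p[0]); k=np.round((a-p[2])/(np.pi/3)); b=p[2]+k*np.pi/3
        return (P-np.c_[p[0]+.145*np.cos(b),p[1]+.145*np.sin(b)]).ravel()
    c=P.mean(0); a=np.arctan2(*(P[0]-c)[::-1]); r=least_squares(f,[*c,a],loss="soft_l1",f_scale=.003)
    return r.x,np.abs(f(r.x)).max()
E
python3 - <<'E'
from h import *
d=dict(np.load("top0.npz"))
T=[(380,40),(157,70),(523,213),(68,278),(443,425),(212,462)]
f=lambda p:(240+p[0]*155/600-.5*0,140+p[1]*155/600)
P=[ray(d,*f(p),.103) for p in T]; x,e=fit(P); print(x,e,np.rad2deg(x[2]))
P=np.array(P); c=x[:2]
for p in P: print(p.round(4),np.linalg.norm(p[:2]-c).round(4),np.rad2deg(np.arctan2(p[1]-c[1],p[0]-c[0])).round(1))
for n,p,z in[("marker",(200.5,544),.01),("cuptop",(355,174),.124),("votive",(356,334),.075),("tea",(223,316),.05),("match",(232,188),.047)]:
    q=ray(d,*f(p),z); v=q[:2]-c; print(n,q.round(4),np.linalg.norm(v).round(4),np.rad2deg(np.arctan2(v[1],v[0])).round(1))
# tray ellipse from top-disc: extremes
for p in[(65,275),(529,275),(297,43),(297,503)]: print(ray(d,*f(p),.032).round(4))
for n,(u,v) in dict(bl=(192,180),br=(437,176)).items(): print(n,ray(d,u,v,0).round(3))
E
```

```text
[ 0.57149316  0.00347879 -0.39400222] 0.0012626139237714162 -22.57466444131352
[ 0.7049 -0.052   0.103 ] 0.1445 -22.6
[0.6871 0.091  0.103 ] 0.145 37.1
[ 0.5899 -0.139   0.103 ] 0.1437 -82.6
[0.553  0.1469 0.103 ] 0.1446 97.3
[ 0.4571 -0.0841  0.103 ] 0.1441 -142.5
[0.4369 0.0582 0.103 ] 0.1453 157.9
marker [0.3911 0.0697 0.01  ] 0.1922 159.9
cuptop [ 0.6117 -0.0329  0.124 ] 0.0542 -42.1
votive [ 0.5189 -0.0332  0.075 ] 0.0641 -145.1
tea [0.5361 0.0521 0.05  ] 0.0602 126.1
match [0.6223 0.0453 0.047 ] 0.0658 39.5
[0.5684 0.1571 0.032 ]
[ 0.5632 -0.1511  0.032 ]
[7.265e-01 3.000e-04 3.200e-02]
[0.4154 0.0059 0.032 ]
bl [0.662 0.334 0.   ]
br [ 0.662 -0.322  0.   ]
```

The axis is at about (0.5715, 0.0035), with all posts 145 mm from it as expected. The marker is at bearing 160°, 192 mm out. Post angles ≡ 37.4° mod 60, so tray -x (the cup) is at about -52.6°, and I need about 147.5° clockwise. I'll push one post around the near side, fingers shut.

```bash
cat >> h.py <<'E'
C=np.array([.5715,.0035])
def plan(W,yaw_fixed=None):
    """rows for poses (x,y,z,yaw of tool x) relative to present pose"""
    s=robot.read_state(); R=np.array(s["eef_rot"]); p=np.array(s["tcp_pos"]); y0=np.degrees(np.arctan2(R[1,0],R[0,0]))
    print("now",p.round(4),"yaw",round(y0,2),"q",np.round(s["q"],1),"F",np.round(s["wrist_force"],1),"t",s["t"])
    for w in W:
        d=R.T@(np.array(w[:3])-p)/.25; a=(w[3]-y0+180)%360-180
        print([[*map(float,d.round(3))],[0,0,float(round(-np.radians(a)/1.5,3))]])
def arc(th,z=.065,r=.145): return [(*(C+r*np.array([np.cos(np.radians(t)),np.sin(np.radians(t))])),z,t-90) for t in th]
E
python3 -c "
from h import *
plan([(.3,.31,.231,177)])"
```

```text
now [0.138  0.5322 0.2307] yaw 165.46 q [75.5  5.  10.  95.1  0.  90. ] F [-0.4 -0.3 -0.1] t 0.1
[[-0.85, -0.698, -0.0], [0, 0, -0.134]]
```

Request:
arm_command(
  motion=[
    [[-0.85,-0.7,0],[0,0,-0.134],1],
    [[-0.85,-0.7,0],[0,0,-0.134],1],
    [[-0.85,-0.7,0],[0,0,-0.134],1],
    [[-0.85,-0.7,0],[0,0,-0.134],1],
    [[-0.85,-0.7,0],[0,0,-0.134],1],
    [[-0.85,-0.7,0],[0,0,-0.134],1],
    [[-0.85,-0.7,0],[0,0,-0.134],1],
  ],
)

```text
t: 0.8
tcp_pos: [0.3012, 0.3073, 0.2314]
eef_rot: [[-0.998, 0.057, 0.0], [0.057, 0.998, -0.0], [-0.001, -0.0, -1.0]]
wrist_force: [1.1, 0.8, 0.0]
finger_gap: 0.002
grip_force: 0.0
```

```bash
python3 -c "
from h import *
plan([(.46,.09,.231,189)])"
```

```text
now [0.3012 0.3073 0.2314] yaw 176.75 q [ 45.6 -11.3  -5.4  95.8  -0.   48.8] F [1.1 0.8 0. ] t 0.8
[[-0.683, -0.832, 0.002], [0, 0, -0.143]]
```

Request:
arm_command(
  motion=[
    [[-0.68,-0.83,0],[0,0,-0.143],1],
    [[-0.68,-0.83,0],[0,0,-0.143],1],
    [[-0.68,-0.83,0],[0,0,-0.143],1],
    [[-0.68,-0.83,0],[0,0,-0.143],1],
    [[-0.68,-0.83,0],[0,0,-0.143],1],
    [[-0.68,-0.83,0],[0,0,-0.143],1],
    [[-0.68,-0.83,0],[0,0,-0.143],1],
  ],
)

```text
t: 1.5
tcp_pos: [0.46, 0.0915, 0.2304]
eef_rot: [[-0.988, -0.158, -0.001], [-0.158, 0.988, -0.001], [0.001, -0.0, -1.0]]
wrist_force: [-1.2, 0.4, 0.3]
finger_gap: -0.003
grip_force: 0.0
```

```bash
python3 -c "
from h import *
plan(arc([292],.19))"
```

```text
now [0.46   0.0915 0.2304] yaw -170.93 q [11.3 -6.  -0.9 95.2 -0.   2.2] F [-1.2  0.4  0.3] t 1.5
[[-0.515, -0.983, 0.161], [0, 0, -0.15]]
```

Request:
arm_command(
  motion=[
    [[-0.515,-0.983,0],[0,0,-0.15],1],
    [[-0.515,-0.983,0],[0,0,-0.15],1],
    [[-0.515,-0.983,0],[0,0,-0.15],1],
    [[-0.515,-0.983,0],[0,0,-0.15],1],
    [[-0.515,-0.983,0],[0,0,-0.15],1],
    [[-0.515,-0.983,0.16],[0,0,-0.15],1],
    [[-0.515,-0.983,0.16],[0,0,-0.15],1],
    [[-0.515,-0.983,0.16],[0,0,-0.15],1],
    [[-0.515,-0.983,0.16],[0,0,-0.15],1],
  ],
)

```text
t: 2.4
tcp_pos: [0.6253, -0.1268, 0.1924]
eef_rot: [[-0.926, -0.378, 0.001], [-0.378, 0.926, 0.0], [-0.001, -0.0, -1.0]]
wrist_force: [0.3, 0.8, 1.4]
finger_gap: 0.001
grip_force: 0.0
```

```bash
python3 -c "
from h import *
plan(arc([292],.065))
cam('side','side1.png')"
```

```text
now [ 0.6253 -0.1268  0.1924] yaw -157.77 q [-11.5  16.7  19.3  92.5   0.  -33.7] F [0.3 0.8 1.4] t 2.4
[[0.005, -0.016, 0.509], [0, 0, 0.003]]
```

View pics/side1.png

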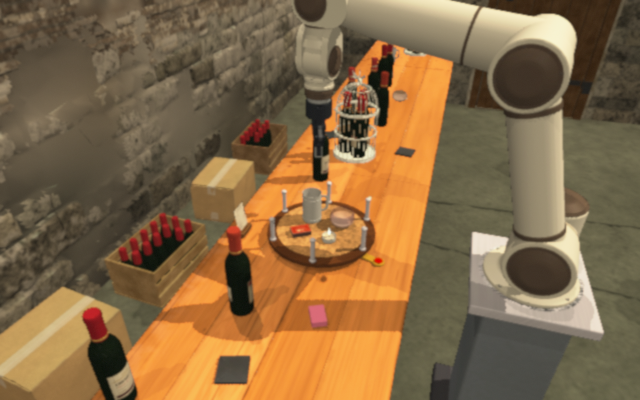

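The gripper is near (320,125), above the far right side of the tray and clear of the bottles. I'm lowering it.

Request:
arm_command(
  motion=[
    [[0,-0.015,0.12],[0,0,0],1],
    [[0,-0.015,0.24],[0,0,0],1],
    [[0,-0.015,0.36],[0,0,0],1],
    [[0,-0.015,0.46],[0,0,0],1],
    [[0,-0.015,0.51],[0,0,0],1],
    [[0,-0.015,0.51],[0,0,0],1],
  ],
)

```text
t: 3.05
tcp_pos: [0.6261, -0.1309, 0.0634]
eef_rot: [[-0.926, -0.378, -0.001], [-0.378, 0.926, 0.0], [0.001, 0.001, -1.0]]
wrist_force: [0.3, 0.1, -0.9]
finger_gap: 0.0
grip_force: 0.0
```

```bash
python3 -c "
from h import *
plan(arc(np.arange(290,251,-2)))"
```

```text
now [ 0.6261 -0.1309  0.0634] yaw -157.78 q [-11.8  17.3   5.7  78.5   0.  -34. ] F [ 0.3  0.1 -0.9] t 3.05
[[0.021, 0.001, -0.007], [0, 0, 0.026]]
[[0.042, 0.002, -0.007], [0, 0, 0.049]]
[[0.062, 0.004, -0.007], [0, 0, 0.072]]
[[0.082, 0.006, -0.007], [0, 0, 0.096]]
[[0.102, 0.009, -0.006], [0, 0, 0.119]]
[[0.122, 0.013, -0.006], [0, 0, 0.142]]
[[0.141, 0.018, -0.006], [0, 0, 0.165]]
[[0.161, 0.023, -0.006], [0, 0, 0.189]]
[[0.18, 0.029, -0.006], [0, 0, 0.212]]
[[0.199, 0.036, -0.006], [0, 0, 0.235]]
[[0.218, 0.043, -0.006], [0, 0, 0.259]]
[[0.237, 0.051, -0.006], [0, 0, 0.282]]
[[0.255, 0.06, -0.006], [0, 0, 0.305]]
[[0.273, 0.069, -0.006], [0, 0, 0.328]]
[[0.291, 0.079, -0.006], [0, 0, 0.352]]
[[0.308, 0.089, -0.006], [0, 0, 0.375]]
[[0.325, 0.101, -0.006], [0, 0, 0.398]]
[[0.342, 0.112, -0.006], [0, 0, 0.421]]
[[0.358, 0.124, -0.006], [0, 0, 0.445]]
[[0.373, 0.137, -0.006], [0, 0, 0.468]]
```

Request:
arm_command(
  motion=[
    [[0.021,0.001,0],[0,0,0.026],1],
    [[0.042,0.002,0],[0,0,0.049],1],
    [[0.062,0.004,0],[0,0,0.072],1],
    [[0.082,0.006,0],[0,0,0.096],1],
    [[0.102,0.009,0],[0,0,0.119],1],
    [[0.122,0.013,0],[0,0,0.142],1],
    [[0.141,0.018,0],[0,0,0.165],1],
    [[0.161,0.023,0],[0,0,0.189],1],
    [[0.18,0.029,0],[0,0,0.212],1],
    [[0.199,0.036,0],[0,0,0.235],1],
    [[0.218,0.043,0],[0,0,0.259],1],
    [[0.237,0.051,0],[0,0,0.282],1],
    [[0.255,0.06,0],[0,0,0.305],1],
    [[0.273,0.069,0],[0,0,0.328],1],
    [[0.291,0.079,0],[0,0,0.352],1],
    [[0.308,0.089,0],[0,0,0.375],1],
    [[0.325,0.101,0],[0,0,0.398],1],
    [[0.342,0.112,0],[0,0,0.421],1],
    [[0.358,0.124,0],[0,0,0.445],1],
    [[0.373,0.137,0],[0,0,0.468],1],
  ],
)

```text
t: 5.05
tcp_pos: [0.5285, -0.1353, 0.0666]
eef_rot: [[-0.95, 0.311, 0.004], [0.311, 0.95, -0.001], [-0.004, 0.0, -1.0]]
wrist_force: [0.7, -0.6, -0.6]
finger_gap: -0.002
grip_force: 0.5
```

```bash
python3 -c "
from h import *
plan(arc(np.arange(250,211,-2)))
cam('side','side2.png')"
```

```text
now [ 0.5285 -0.1353  0.0666] yaw 161.87 q [-14.4   4.2  -9.   76.6  -0.    3.8] F [ 0.7 -0.6 -0.6] t 5.05
[[0.028, 0.001, 0.006], [0, 0, 0.022]]
[[0.049, 0.002, 0.006], [0, 0, 0.045]]
[[0.069, 0.004, 0.006], [0, 0, 0.068]]
[[0.089, 0.006, 0.006], [0, 0, 0.092]]
[[0.109, 0.01, 0.006], [0, 0, 0.115]]
[[0.129, 0.013, 0.006], [0, 0, 0.138]]
[[0.148, 0.018, 0.006], [0, 0, 0.161]]
[[0.168, 0.023, 0.006], [0, 0, 0.185]]
[[0.187, 0.029, 0.006], [0, 0, 0.208]]
[[0.207, 0.036, 0.005], [0, 0, 0.231]]
[[0.226, 0.043, 0.005], [0, 0, 0.255]]
[[0.244, 0.051, 0.005], [0, 0, 0.278]]
[[0.263, 0.059, 0.005], [0, 0, 0.301]]
[[0.281, 0.068, 0.005], [0, 0, 0.324]]
[[0.298, 0.078, 0.005], [0, 0, 0.348]]
[[0.316, 0.088, 0.005], [0, 0, 0.371]]
[[0.333, 0.099, 0.005], [0, 0, 0.394]]
[[0.349, 0.111, 0.005], [0, 0, 0.417]]
[[0.366, 0.123, 0.005], [0, 0, 0.441]]
[[0.381, 0.136, 0.005], [0, 0, 0.464]]
```

View pics/side2.png

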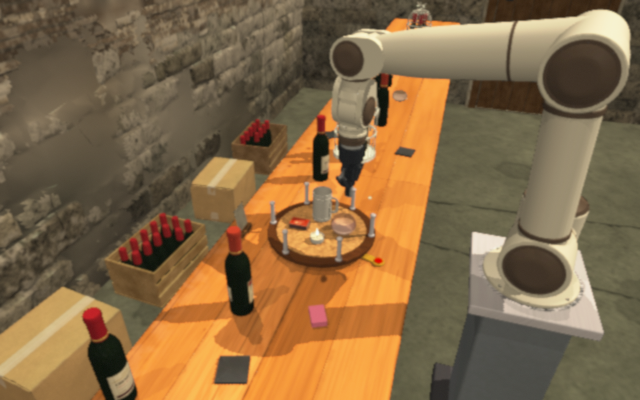

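The tray has turned about 30° clockwise: the cup is now at (322,205), all things are standing, and the fingers are on the post at (352,195). I'll continue the same arc.

Request:
arm_command(
  motion=[
    [[0.021,0.001,0],[0,0,0.023],1],
    [[0.041,0.002,0],[0,0,0.046],1],
    [[0.061,0.004,0],[0,0,0.07],1],
    [[0.081,0.006,0],[0,0,0.093],1],
    [[0.101,0.009,0],[0,0,0.116],1],
    [[0.121,0.013,0],[0,0,0.14],1],
    [[0.141,0.018,0],[0,0,0.163],1],
    [[0.16,0.023,0],[0,0,0.186],1],
    [[0.179,0.029,0],[0,0,0.21],1],
    [[0.198,0.036,0],[0,0,0.233],1],
    [[0.217,0.043,0],[0,0,0.256],1],
    [[0.236,0.051,0],[0,0,0.279],1],
    [[0.254,0.06,0],[0,0,0.302],1],
    [[0.272,0.069,0],[0,0,0.326],1],
    [[0.29,0.078,0],[0,0,0.349],1],
    [[0.308,0.089,0],[0,0,0.372],1],
    [[0.325,0.1,0],[0,0,0.395],1],
    [[0.341,0.111,0],[0,0,0.419],1],
    [[0.357,0.123,0],[0,0,0.442],1],
    [[0.373,0.136,0],[0,0,0.465],1],
  ],
)

```text
t: 7.1
tcp_pos: [0.4503, -0.074, 0.066]
eef_rot: [[-0.529, 0.849, 0.003], [0.849, 0.529, -0.001], [-0.002, 0.002, -1.0]]
wrist_force: [0.6, -0.9, 0.6]
finger_gap: 0.002
grip_force: 0.5
```

```bash
python3 -c "
from h import *
plan(arc([212]))
s=robot.read_state();v=s['tcp_pos'][:2]-C;print(np.linalg.norm(v),np.degrees(np.arctan2(v[1],v[0]))%360)
d=cam('top','top2.png')"
```

```text
now [ 0.4503 -0.074   0.066 ] yaw 121.95 q [ -9.3  -8.1 -21.   76.9  -0.   48.7] F [ 0.6 -0.9  0.6] t 7.1
[[0.006, -0.005, 0.004], [0, 0, -0.001]]
0.14385422649433616 212.58562149814932
```

View pics/top2.png

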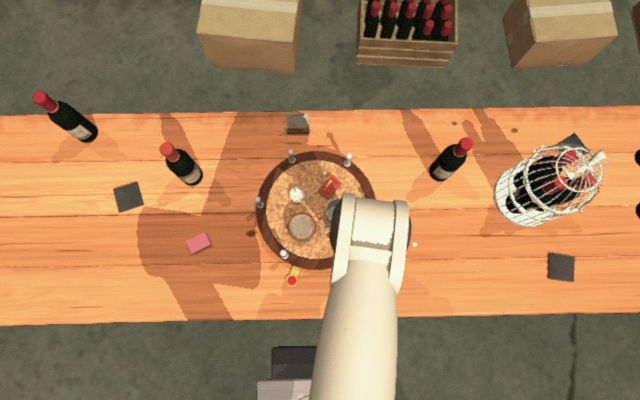

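All is still standing, and the posts are visible at (291,155), (348,159), (259,202) and (284,254). The arm covers the cup. I'll continue the arc.

Request:
arm_command(
  motion=[
    [[0.021,0.001,0],[0,0,0.023],1],
    [[0.041,0.002,0],[0,0,0.046],1],
    [[0.061,0.004,0],[0,0,0.07],1],
    [[0.081,0.006,0],[0,0,0.093],1],
    [[0.101,0.009,0],[0,0,0.116],1],
    [[0.121,0.013,0],[0,0,0.14],1],
    [[0.141,0.018,0],[0,0,0.163],1],
    [[0.16,0.023,0],[0,0,0.186],1],
    [[0.179,0.029,0],[0,0,0.21],1],
    [[0.198,0.036,0],[0,0,0.233],1],
    [[0.217,0.043,0],[0,0,0.256],1],
    [[0.236,0.051,0],[0,0,0.279],1],
    [[0.254,0.06,0],[0,0,0.302],1],
    [[0.272,0.069,0],[0,0,0.326],1],
    [[0.29,0.078,0],[0,0,0.349],1],
    [[0.308,0.089,0],[0,0,0.372],1],
    [[0.325,0.1,0],[0,0,0.395],1],
    [[0.341,0.111,0],[0,0,0.419],1],
    [[0.357,0.123,0],[0,0,0.442],1],
    [[0.373,0.136,0],[0,0,0.465],1],
  ],
)

```text
t: 9.15
tcp_pos: [0.4295, 0.0233, 0.0654]
eef_rot: [[0.139, 0.99, 0.002], [0.99, -0.139, -0.0], [0.0, 0.002, -1.0]]
wrist_force: [-0.4, -0.6, 0.4]
finger_gap: 0.002
grip_force: 0.5
```

```bash
python3 -c "
from h import *
plan(arc([172]))
s=robot.read_state();v=s['tcp_pos'][:2]-C;print(np.linalg.norm(v),np.degrees(np.arctan2(v[1],v[0]))%360)"
```

```text
now [0.4295 0.0233 0.0654] yaw 82.01 q [  3.1 -11.7 -24.2  77.4  -0.  101.1] F [-0.4 -0.6  0.4] t 9.15
[[0.001, -0.006, 0.001], [0, 0, 0.0]]
0.14341892105557288 172.06852398625819
```

Request:
arm_command(
  motion=[
    [[0.021,0.001,0],[0,0,0.023],1],
    [[0.041,0.002,0],[0,0,0.046],1],
    [[0.061,0.004,0],[0,0,0.07],1],
    [[0.081,0.006,0],[0,0,0.093],1],
    [[0.101,0.009,0],[0,0,0.116],1],
    [[0.121,0.013,0],[0,0,0.14],1],
    [[0.141,0.018,0],[0,0,0.163],1],
    [[0.16,0.023,0],[0,0,0.186],1],
    [[0.179,0.029,0],[0,0,0.21],1],
    [[0.198,0.036,0],[0,0,0.233],1],
    [[0.217,0.043,0],[0,0,0.256],1],
    [[0.236,0.051,0],[0,0,0.279],1],
    [[0.254,0.06,0],[0,0,0.302],1],
    [[0.272,0.069,0],[0,0,0.326],1],
    [[0.272,0.069,0],[0,0,0.326],1],
    [[0.24,0.054,0],[0,0,0.326],1],
    [[0.23,0.05,0],[0,0,0.326],1],
  ],
)

```text
t: 10.85
tcp_pos: [0.4488, 0.0776, 0.0643]
eef_rot: [[0.587, 0.81, 0.0], [0.81, -0.587, -0.0], [0.0, 0.0, -1.0]]
wrist_force: [-0.1, 0.5, -0.7]
finger_gap: 0.0
grip_force: 0.0
```

```bash
python3 -c "
from h import *
plan([(.33,.30,.2,70)])
s=robot.read_state();v=s['tcp_pos'][:2]-C;print(np.linalg.norm(v),np.degrees(np.arctan2(v[1],v[0]))%360)"
```

```text
now [0.4488 0.0776 0.0643] yaw 54.05 q [  9.8  -8.  -21.1  76.9  -0.  135.8] F [-0.1  0.5 -0.7] t 10.85
[[0.441, -0.907, -0.543], [0, 0, -0.186]]
0.14336346412853743 148.88516894318147
```

Request:
arm_command(
  motion=[
    [[0,0,-0.2],[0,0,0],1],
    [[0,0,-0.4],[0,0,0],1],
    [[0,0,-0.54],[0,0,0],1],
    [[0.2,-0.4,-0.54],[0,0,0],1],
    [[0.44,-0.9,-0.54],[0,0,0],1],
    [[0.44,-0.9,-0.54],[0,0,0],1],
    [[0.44,-0.9,-0.54],[0,0,0],1],
    [[0.44,-0.9,-0.54],[0,0,0],1],
    [[0.44,-0.9,-0.54],[0,0,0],1],
    [[0.44,-0.9,-0.54],[0,0,0],1],
  ],
)

```text
t: 11.85
tcp_pos: [0.3311, 0.3, 0.1989]
eef_rot: [[0.585, 0.811, 0.0], [0.811, -0.585, -0.0], [0.0, 0.0, -1.0]]
wrist_force: [0.7, -1.1, -0.1]
finger_gap: 0.002
grip_force: 0.0
```

```bash
python3 -c "
from h import *
s=robot.read_state();print(s['tcp_pos'])
d=cam('top'); np.savez('top3.npz',**d)
e=cam('side'); np.savez('side3.npz',**e)
a=cv2.resize(np.ascontiguousarray(d['pixels'][140:295,240:395,::-1]),(600,600),interpolation=cv2.INTER_CUBIC)
cv2.imwrite('pics/topc3.png',a)
"
```

```text
[0.33111777 0.30000438 0.19892968]
```

View pics/topc3.png

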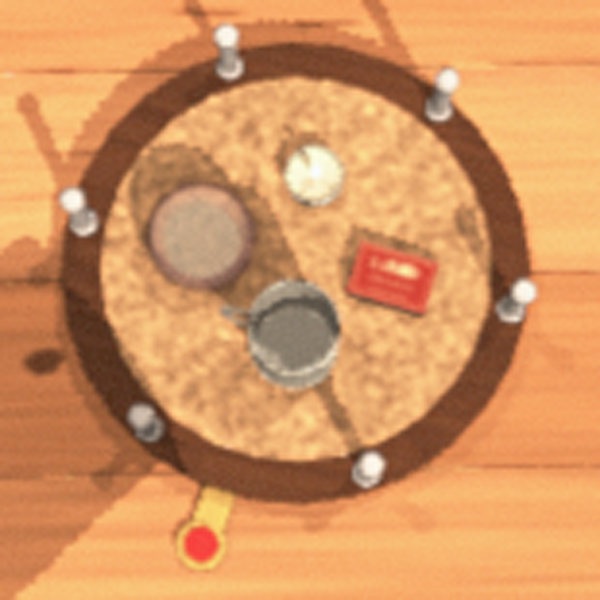

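The post tops are now at crop (227,37), (449,82), (523,292), (370,465), (147,417) and (72,201). The cup is at about (295,328), all upright, with the marker at (200,544).

```bash
python3 - <<'E'
from h import *
d=dict(np.load("top3.npz")); f=lambda p:(240+p[0]*155/600,140+p[1]*155/600)
hsv=cv2.cvtColor(d["pixels"],cv2.COLOR_RGB2HSV)
P=[ray(d,*f(p),.103) for p in[(227,37),(449,82),(523,292),(72,201),(370,465),(147,417)]]
x,e=fit(P); c=x[:2]; print(x,e,np.rad2deg(x[2])%60)
for p in P: v=p[:2]-c; print(np.rad2deg(np.arctan2(v[1],v[0])).round(1),end=" ")
m=((hsv[...,0]<6)|(hsv[...,0]>172))&(hsv[...,1]>170)&(hsv[...,2]>100); k=np.zeros_like(m); k[270:292,280:305]=m[270:292,280:305]
yx=np.argwhere(k); u=yx[:,::-1].mean(0); print("marker px",u,len(yx))
for n,p,z in[("marker",((u[0]-240)*600/155+2,(u[1]-140)*600/155+2),.01),("marker_eye",(200.5,544),.01),("cuptop",(295,327),.124),("cupbase",(296,350),.032),("votive",(201,235),.075),("tea",(314,176),.05),("match",(393,276),.047)]:
    q=ray(d,*f(p),z); v=q[:2]-c; print(n,q.round(4),np.linalg.norm(v).round(4),np.rad2deg(np.arctan2(v[1],v[0])).round(1))
E
```

```text
[0.57081988 0.00314817 0.30192531] 0.0035870281342290505 17.299046071281175
17.3 -43.0 -102.6 77.5 -163.1 138.1 marker px [291.43636364 280.03636364] 55
marker [0.391  0.0693 0.01  ] 0.1916 159.8
marker_eye [0.3911 0.0697 0.01  ] 0.1917 159.7
cuptop [0.5164 0.0061 0.124 ] 0.0545 176.9
cupbase [0.5155 0.0048 0.032 ] 0.0553 178.3
votive [0.5849 0.0649 0.075 ] 0.0634 77.1
tea [ 0.6288 -0.009   0.05  ] 0.0593 -11.9
match [ 0.5613 -0.0596  0.047 ] 0.0635 -98.7
```

```bash
python3 - <<'E'
from h import *
d=dict(np.load("side3.npz"))
cv2.imwrite("pics/sidec3.png",cv2.resize(np.ascontiguousarray(d["pixels"][170:280,255:395,::-1]),(784,616)[:2] if 0 else (756,594),interpolation=cv2.INTER_CUBIC))
f=lambda q:((q-[255,170])*5.4).round(0)
C2=np.array([.571,.003])
for n,a,r in[("nominal",167.3,.062),("meas",177.5,.0543)]:
    b=C2+r*np.array([np.cos(np.radians(a)),np.sin(np.radians(a))])
    print(n,f(proj(d,[*b,.032])),f(proj(d,[*b,.124])))
print(f(proj(d,[*C2,.032])),[f(proj(d,[*(C2+.145*np.array([np.cos(t),np.sin(t)])),.103])) for t in np.radians(17.3+60*np.arange(6))])
E
```

```text
nominal [464. 347.] [471. 201.]
meas [458. 332.] [465. 188.]
[362. 312.] [array([ 85., 201.]), array([217., 347.]), array([520., 347.]), array([641., 202.]), array([488.,  79.]), array([231.,  79.])]
```

View pics/sidec3.png

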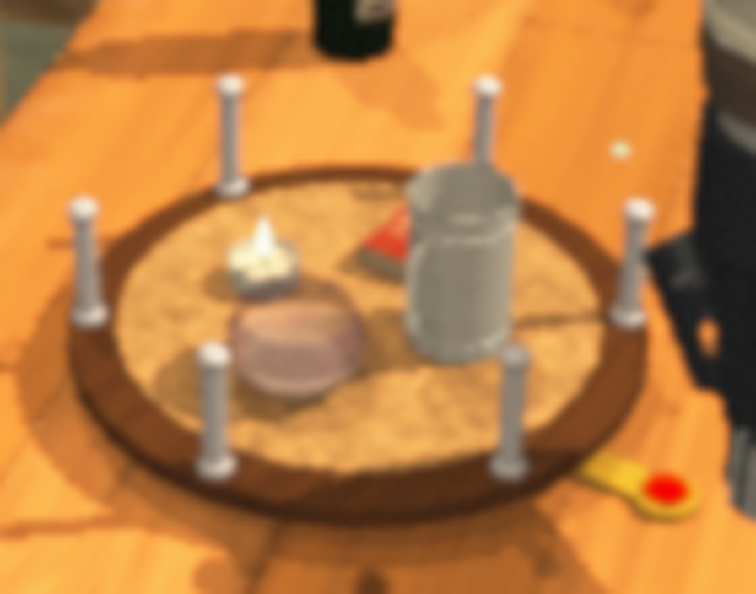

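The side view confirms the cup body at about (462,190), 10° off the tray's -x axis, because the handle points sideways. The tray frame itself (posts plus the other three items) still needs about 7.4° clockwise. I'll go back and finish that push, then look closely with the wrist camera.

```bash
python3 -c "
from h import *
plan(arc([149],.199)+arc([149],.065)+arc([145,144,143,142,141,140,139,138,137,136.5]))"
```

```text
now [0.3321 0.2987 0.1989] yaw 53.97 q [ 42.   -9.7  -7.7  92.   -0.  168. ] F [ 0.3 -0.7 -0.3] t 11.95
[[-0.443, 0.891, -0.0], [0, 0, -0.059]]
[[-0.443, 0.891, 0.536], [0, 0, -0.059]]
[[-0.402, 0.889, 0.536], [0, 0, -0.012]]
[[-0.392, 0.889, 0.536], [0, 0, -0.0]]
[[-0.382, 0.889, 0.536], [0, 0, 0.011]]
[[-0.372, 0.889, 0.536], [0, 0, 0.023]]
[[-0.362, 0.89, 0.536], [0, 0, 0.035]]
[[-0.352, 0.89, 0.536], [0, 0, 0.046]]
[[-0.342, 0.891, 0.536], [0, 0, 0.058]]
[[-0.332, 0.892, 0.536], [0, 0, 0.069]]
[[-0.322, 0.893, 0.536], [0, 0, 0.081]]
[[-0.316, 0.894, 0.536], [0, 0, 0.087]]
```

Request:
arm_command(
  motion=[
    [[-0.2,0.45,0],[0,0,-0.05],1],
    [[-0.44,0.895,0],[0,0,-0.059],1],
    [[-0.44,0.895,0],[0,0,-0.059],1],
    [[-0.44,0.895,0],[0,0,-0.059],1],
    [[-0.44,0.895,0],[0,0,-0.059],1],
    [[-0.44,0.895,0],[0,0,-0.059],1],
    [[-0.44,0.895,0.2],[0,0,-0.059],1],
    [[-0.44,0.895,0.4],[0,0,-0.059],1],
    [[-0.44,0.895,0.536],[0,0,-0.059],1],
    [[-0.44,0.895,0.536],[0,0,-0.059],1],
  ],
)

```text
t: 12.95
tcp_pos: [0.4452, 0.0772, 0.0605]
eef_rot: [[0.516, 0.856, -0.007], [0.857, -0.516, -0.001], [-0.005, -0.006, -1.0]]
wrist_force: [0.8, -0.1, -0.1]
finger_gap: 0.001
grip_force: 0.0
```

```bash
python3 -c "
from h import *
plan(arc([147,145,144,143,142,141,140,139,138,137,136.6]))"
```

```text
now [0.4452 0.0772 0.0605] yaw 58.93 q [  9.8  -7.9 -21.4  76.9  -0.  130.9] F [ 0.8 -0.1 -0.1] t 12.95
[[0.027, 0.005, -0.018], [0, 0, 0.022]]
[[0.048, 0.006, -0.018], [0, 0, 0.046]]
[[0.058, 0.007, -0.018], [0, 0, 0.057]]
[[0.068, 0.008, -0.018], [0, 0, 0.069]]
[[0.078, 0.009, -0.018], [0, 0, 0.081]]
[[0.088, 0.01, -0.018], [0, 0, 0.092]]
[[0.098, 0.012, -0.018], [0, 0, 0.104]]
[[0.108, 0.013, -0.018], [0, 0, 0.116]]
[[0.118, 0.015, -0.018], [0, 0, 0.127]]
[[0.128, 0.017, -0.019], [0, 0, 0.139]]
[[0.132, 0.018, -0.019], [0, 0, 0.143]]
```

Request:
arm_command(
  motion=[
    [[0.027,0.003,0],[0,0,0.022],1],
    [[0.048,0.005,0],[0,0,0.046],1],
    [[0.058,0.006,0],[0,0,0.057],1],
    [[0.068,0.007,0],[0,0,0.069],1],
    [[0.078,0.008,0],[0,0,0.081],1],
    [[0.088,0.01,0],[0,0,0.092],1],
    [[0.098,0.011,0],[0,0,0.104],1],
    [[0.108,0.013,0],[0,0,0.116],1],
    [[0.118,0.015,0],[0,0,0.127],1],
    [[0.126,0.017,0],[0,0,0.137],1],
    [[0.126,0.017,0],[0,0,0.137],1],
    [[0.09,0.01,0],[0,0,0.137],1],
    [[0.06,0.005,0],[0,0,0.137],1],
    [[0.06,0.005,-0.2],[0,0,0.137],1],
    [[0.06,0.005,-0.4],[0,0,0.137],1],
    [[0.06,0.005,-0.6],[0,0,0.137],1],
    [[0.06,0.005,-0.8],[0,0,0.137],1],
    [[0.06,0.005,-1],[0,0,0.137],1],
    [[0.06,0.005,-1],[0,0,0.137],1],
    [[0.06,0.005,-1],[0,0,0.137],1],
  ],
)

```text
t: 14.95
tcp_pos: [0.4571, 0.0909, 0.3159]
eef_rot: [[0.679, 0.735, 0.002], [0.735, -0.679, 0.0], [0.002, 0.001, -1.0]]
wrist_force: [0.3, 0.7, -0.8]
finger_gap: -0.003
grip_force: 0.0
```

```bash
python3 - <<'E'
from h import *
d=cam('wrist'); np.savez('w4.npz',**d)
c=-d["R"].T@d["t"]; print("cam",c,"dir",d["R"][2], d["camera_matrix"][0])
for X in[(.571,.003,.032),(.391,.0695,.01),(.5165,.0055,.124)]: print(X,proj(d,X).round(0))
plan([(.36,.10,.3,90),(.36,.1,.3,45)])
E
```

```text
cam [0.5009902  0.13977605 0.45868996] dir [-0.17256029 -0.18951256 -0.96659606] [356.19279244   0.         321.88960168]
(0.571, 0.003, 0.032) [442. 157.]
(0.391, 0.0695, 0.01) [296. 211.]
(0.5165, 0.0055, 0.124) [427. 205.]
now [0.4567 0.0908 0.3144] yaw 47.27 q [ 11.2  -3.8  10.7 104.5  -0.  144. ] F [1.4 0.5 0.2] t 15.0
[[-0.236, -0.309, 0.058], [0, 0, -0.497]]
[[-0.236, -0.309, 0.058], [0, 0, 0.026]]
```

The wrist camera already sees the tray, cup and marker from here.

```bash
python3 -c "
from h import *
d=dict(np.load('w4.npz')); cv2.imwrite('pics/w4.png',cv2.resize(np.ascontiguousarray(d['pixels'][:,:,::-1]),(800,500)))"
```

```text
(no output)
```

View pics/w4.png

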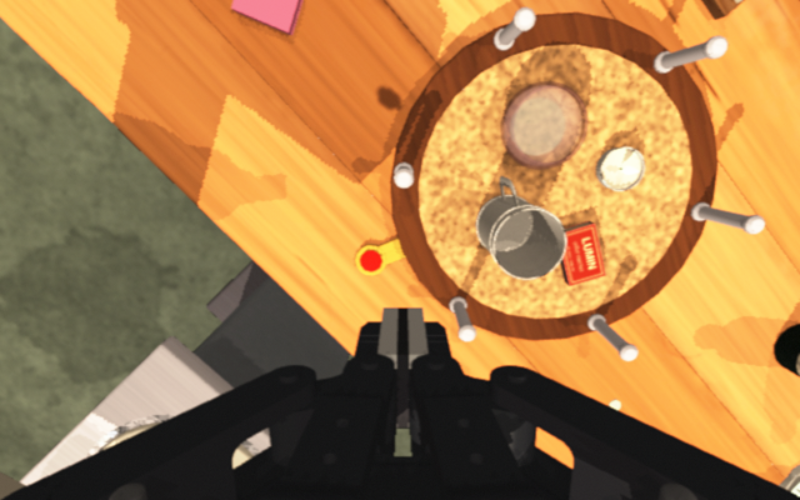

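The wrist view shows the marker at (371,261), the cup rim at about (528,242) with its base at about (508,227), and the handle pointing up to (508,185). The post tops are at (523,20), (717,47), (754,224), (627,352), (467,334) and (404,176), and everything is standing.

```bash
python3 - <<'E'
from h import *
d=dict(np.load("w4.npz")); g=lambda p,z: ray(d,p[0]/1.25,p[1]/1.25,z)
P=[g(p,.101) for p in[(523,20),(717,47),(754,224),(627,352),(467,334),(404,176)]]
x,e=fit(P); c=x[:2]; A=np.rad2deg(x[2])%60; print(c,e,"posts",A)
for n,p,z in[("marker",(371,261),.011),("cuptop",(528.5,242),.124),("cupbase",(508,227),.032),("handle",(508,185),.08),("votive",(543,126),.075),("tea",(621,168),.05),("match",(584,253),.047)]:
    q=g(p,z); v=q[:2]-c; print(n,q.round(4),np.linalg.norm(v).round(4),np.rad2deg(np.arctan2(v[1],v[0])).round(1))
# tray disc edge from this view as a check of the axis
hsv=cv2.cvtColor(d["pixels"],cv2.COLOR_RGB2HSV)
m=((hsv[...,0]<7)|(hsv[...,0]>172))&(hsv[...,1]>200)&(hsv[...,2]>150); k=np.zeros_like(m); k[195:225,280:315]=m[195:225,280:315]
u=np.argwhere(k)[:,::-1].mean(0); q=ray(d,*u,.011); v=q[:2]-c; print("marker mask",u,q.round(4),np.linalg.norm(v),np.rad2deg(np.arctan2(v[1],v[0])))
E
```

```text
[0.57417205 0.00599355] 0.0016727646705527177 posts 9.775997866316956
marker [0.394  0.0709 0.011 ] 0.1915 160.2
cuptop [0.5208 0.0169 0.124 ] 0.0545 168.4
cupbase [0.5209 0.0085 0.032 ] 0.0533 177.3
handle [0.5415 0.0512 0.08  ] 0.0558 125.9
votive [0.594 0.068 0.075] 0.0651 72.3
tea [ 0.6293 -0.0132  0.05  ] 0.0584 -19.1
match [ 0.5576 -0.0558  0.047 ] 0.0639 -105.0
marker mask [296.38118812 208.24257426] [0.3942 0.0718 0.011 ] 0.1916789624981151 159.90748651956446
```

The tray's -x axis is at 159.8° and the marker is at 160°, so the tray meets the stated criterion. The arm is clear and everything is standing, so I'm handing in.

```bash
python3 -c "
from h import *
print(order.job_done())"
```

```text
the job is handed in; nothing more can be done
None
```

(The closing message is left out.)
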